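Wiggle the pocket microscope out of its case and stand it on the chip

ROBOT

A 6-joint arm with a two-finger parallel gripper is mounted at the origin on the work surface. World frame = base frame: x ahead of the robot, y to its left, z up, the work surface at z = 0. Lengths are in m, angles in degrees, forces in N, time in s.
With the tool pointing down it reaches from about 0.35 to 0.95 m from the base axis. Payload 17.4 kg.
Tool frame: the origin (TCP) lies between the finger pads; the fingertips stand 22 mm ahead of it and the grasp point (between the pads) lies 3 mm ahead of it; z points along the fingers, y is the line along which they close (so a half turn about z gives the same grasp; the last joint's range is limited). The gripper opens to 93 mm and grips with 3 to 60 N. Pads are 15 mm wide; open, the fingers measure 128 mm over their backs; the gripper's body (75 mm by 188 mm) begins 65 mm behind the grasp point.
Start: joints at [64.87, 6.646, 82.598, -0, 90.757, -2.166], TCP at [0.263, 0.622, 0.214] pointing down, gripper open.
Joint ranges: [-162.19, 162.19], [-47.58, 125.68], [4.15, 143.07], [-65.23, 245.23], [0.69, 171.88], [-170.13, 170.13]. Speed limits (degrees/s): [108.29, 108.29, 127.2, 180, 180, 180].

INTERFACE

Orientations are given as [roll, pitch, yaw] about the fixed x, y, z axes, in that order (R = Rz(yaw) Ry(pitch) Rx(roll)).
In Python, from station import robot gives the robot as it stands.
- The arm moves only by the shell command python3 -m creep 'ROWS' [FORCE]. ROWS is JSON, a list of rows, each a list of 3 entries, a list of its own where there are three numbers: the gripper's target within -1 to 1 (fully open at 1, half-way at 0, shut at -1), then the shift along the tool's x, y, z in mm, then the turn about the tool's z in rad. In form: [[claw, [tx, ty, tz], yaw], ...]. A call has 1 to 8 rows; each row shifts and turns the commanded pose from where the row before left it, along the tool's axes as they then stand; what a row does not reach is not made up. A row lasts 1/12 s, in which the tool goes at most 41.7 mm and 7.16 degrees, less where a joint would pass 70% of its speed; a pose out of reach is approached as far as the arm can. A call with a gripper value outside its range is refused whole. The fingers move at their own pace and stop on an object; FORCE is the grip in N (left out, the last holds). Time passes only in rows, so rows that do not move let the fingers close. It gives the time, the measured TCP pose, the force, the opening and the grip force at its end, in the units of the state.
- robot.get_state(): the state, without advancing time (a new reading comes with each control period).
- robot.snapshot(name): name is "side" or "top"; returns (picture, depth): 480x640x3 uint8, blue, green, red; 480x640 float32, m along the optical axis (not along the pixel's ray), 0 where there is no reading.
- robot.camera_model(name): a dict with "vfov" (degrees; the focal length in pixels is half the picture's height over the tangent of half this angle, whatever the lens; pixels are square), "cx", "cy" (the principal point, pixels), "dist_coeffs" ([k1, k2, p1, p2, k3] as OpenCV has them; the pictures are not rectified), "rvec" (rotation vector, rad) and "tvec" (3), from world to camera coordinates, as OpenCV has them. Camera axes: x right, y down, z forward; pixel columns grow to the right and rows downward; lengths in m; the calibration is good to about 2 mm. A picture is of the moment at which its call begins. camera_model takes no time and is no camera call.
- robot.job_done(): hands the job in; it is judged then, once.
The state is a dict: "time": time; "joint_positions": joint angles; "joint_vel": joint speeds; "effort": joint torques, N m; "ee_pos": TCP position; "orientation": TCP orientation; "force": force on the tool from outside, world axes, zero at the start; "torque": the same for the moment, N m; "grip_width": opening from 0.0 (shut) to 1.0 (fully open); "finger_force": force on a finger pad.
Only numpy, scipy, OpenCV 4.12 (cv2) and the standard library are available. Lean on these libraries where they do the work, as an engineer would, in place of code of your own. Each camera call takes 0.05 s, during which the arm holds its last target. There are 200 camera calls.

TASK

The pocket microscope sits tight in the rubber-lined cutout of its sloping case, and the case only stands loose on the bench. Take it by its protruding end and work it out with small twisting wiggles and a light pull, without lifting, tipping or dragging the case along, then stand it upright, foot down, in the middle of the large square chip on the circuit board and let go. Leave everything else where it lies.

Things in the scene. Friction and masses are not known exactly. Their poses are not given: they have to be found in the camera images.
- case: Grey case, 150 x 150 mm base, 1.2 to 1.6 kg, loose on rubber feet: a straight pull of 9 to 15 N along the cutout drags or lifts it. Origin: centre of its underside, z up. Its grey foam face (84 x 140 mm, 4 mm rim) slopes towards its own -x (robot side): the cutout's axis, pointing out, is (-0.5, 0, 0.866) in the case frame, 30 degrees from vertical.
- mouth (a point): Centre of the cutout's mouth, mid-face, at (-25, 0, 78) mm in the case frame. Inside, two sprung rubber jaws (+y and -y sides) squeeze the barrel 3.5 to 19.5 mm below the mouth; 1.5 mm play up and down the slope. They let go after a rise of 13 to 29 mm. The face is flat 60 mm around, but for two flush lens rings (4 mm proud) 50 mm off in y.
- cutout_floor (a point): Centre of the cutout's floor, 32 mm below the mouth along the axis; the foot rests there at first. Slipping the barrel straight out takes 15 to 21 N; while it is twisted to and fro about its own axis (about 0.3 rad each way, any angle will do, so that its skin slides several times farther round than up) a pull of a few N raises it bit by bit.
- scope_mid (a point): Centre (half-way up, on the axis) of the pocket microscope: a plain straight round barrel, 24 mm in diameter, 92 mm long, 90 to 145 g, aluminium with a black ribbed sleeve on its upper end. z points along the barrel from foot to eyepiece. At the start it stands in the cutout with its axis along the cutout's, foot on the floor, the top 60 mm protruding.
- scope_foot (a point): Centre of the microscope's flat lower end (foot), 46 mm below its centre along the barrel.
- chip_top (a point): Centre of the top of the large black square chip, 44 x 44 mm, level, 16 mm above the bench, on a tan circuit board 150 x 120 mm that is fixed to the bench. Its axes are the board's. No other part of the board rises more than 8 mm above the chip's top.
- spool_mid (a point): Bystander: solder spool, standing, 54 mm diameter, 38 mm high; its centre.
- driver_grip (a point): Bystander: small screwdriver lying on the bench, 160 mm long, x along it towards the tip; the point is in its handle.
- jar_mid (a point): Bystander: small jar, 44 mm diameter, 50 mm high; its centre.
There are look-alikes about, which are no part of the job. There is more than one size of the part that bears scope_mid; the job needs the largest.

How it is judged:
By the outcome, as a careful person would: the job done as asked, in the order asked, and still so for the second after the job is handed in, with the robot touching nothing.
It also fails if it takes over 67 s, if anything falls off the work surface, if the arm or the gripper's body presses on something with over 40 N, if the wrist force passes 120 N, or if a joint passes its speed limit or range.

## Working session

There is one attempt and no reset: what is moved stays moved. The work goes in short steps, Python scripts to look and compute and a shell command to move; the robot and the scene stay as the last step left them, time stands still between calls to the robot, and variables do not carry over. Pictures are saved under pics/ and viewed, at most 10 in all, crops included, and the job is handed in when it is done.

```bash
ls; mkdir -p pics; cat > h.py <<'E'
import numpy as np, cv2
from scipy.spatial.transform import Rotation as Ro
from station import robot
def cam(n):
    m=robot.camera_model(n); f=240/np.tan(np.radians(m["vfov"]/2))
    K=np.array([[f,0,m["cx"]],[0,f,m["cy"]],[0,0,1.]])
    return K,np.array(m["dist_coeffs"],float),cv2.Rodrigues(np.array(m["rvec"],float))[0],np.array(m["tvec"],float).ravel()
def rays(n,px):
    K,d,R,t=cam(n); u=cv2.undistortPoints(np.array(px,float).reshape(-1,1,2),K,d)[:,0]
    return -R.T@t,np.c_[u,np.ones(len(u))]@R,u
def plane(n,px,z):
    c,r,_=rays(n,px); return c+r*((z-c[2])/r[:,2])[:,None]
def bydepth(n,px,D):
    c,r,_=rays(n,px); px=np.array(px,int).reshape(-1,2); return c+r*D[px[:,1],px[:,0]][:,None]
def proj(n,P):
    K,d,R,t=cam(n); return cv2.projectPoints(np.array(P,float).reshape(-1,1,3),cv2.Rodrigues(R)[0],t,K,d)[0][:,0]
E
python3 - <<'E'
from h import *
for n in("side","top"):
    p,d=robot.snapshot(n); cv2.imwrite(f"pics/{n}0.png",p); np.save(f"pics/{n}0.npy",d)
    K,D,R,t=cam(n); print(n,K[0,0],-R.T@t,R[2],D,(d>0).mean())
print(robot.get_state())
E
```

```text
pics
side 564.3624358516015 [ 0.4002062  -0.80649744  0.75921429] [ 0.13783361  0.76778264 -0.62570897] [0.00992926 0.         0.         0.         0.        ] 0.995732421875
top 449.3213256382599 [0.46109858 0.05666218 1.08237587] [ 0.08905888 -0.00697782 -0.99600192] [-0.08462754  0.          0.          0.          0.        ] 0.995947265625
{'time': 0.1, 'joint_positions': array([ 6.48700938e+01,  6.67127772e+00,  8.26307489e+01,  3.58205286e-04,
        9.07559824e+01, -2.16681847e+00]), 'joint_vel': array([-0.01067805,  0.07120182, -0.08494787,  0.00206298, -0.06698234,
       -0.0329396 ]), 'effort': array([ 6.15618646e-04, -7.22889161e+01, -6.23869944e+01,  7.80436909e-02,
        2.25960219e-02, -4.46268166e-05]), 'ee_pos': array([0.26328514, 0.62134159, 0.21369284]), 'orientation': array([-1.79942046e+02, -2.55119077e-03,  1.57036916e+02]), 'force': array([ 0.43177129,  0.10239263, -0.53449725]), 'torque': array([ 0.0175987 , -0.01395679, -0.06050452]), 'finger_force': 0.0, 'grip_width': 1.0006555283583305}
```

View pics/top0.png

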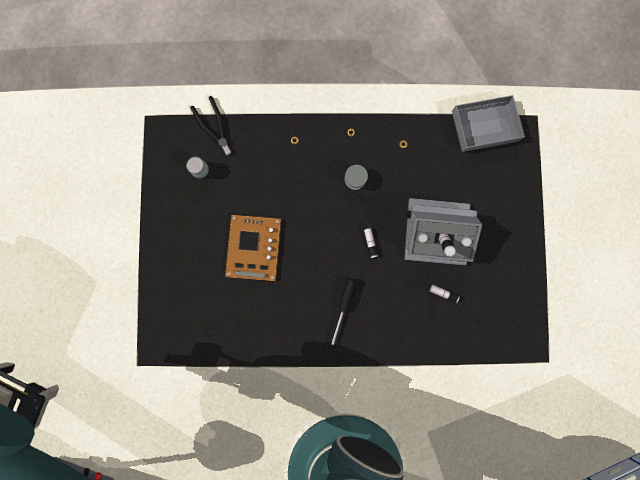

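View pics/side0.png

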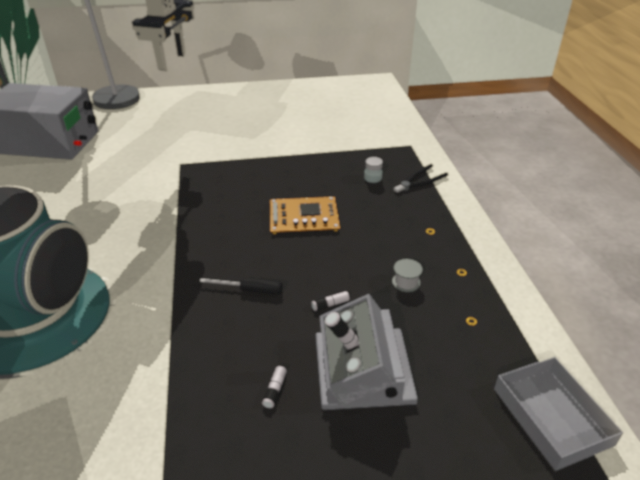

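The top view shows the case at about (442,232), with the barrel's eyepiece at (449,250). The chip is at (249,240) on the tan board. Two smaller look-alikes lie at (371,243) and (444,293). The side view shows the barrel's top at (333,320) and the chip at (310,209).

```bash
cat > m1.py <<'E'
from h import *
def cloud(n,D,x0,x1,y0,y1):
    v,u=np.mgrid[y0:y1,x0:x1]; px=np.c_[u.ravel(),v.ravel()]; return bydepth(n,px,D),px
T=cv2.imread("pics/top0.png"); S=cv2.imread("pics/side0.png"); DT=np.load("pics/top0.npy"); DS=np.load("pics/side0.npy")
# board & chip
def contour(mask):
    c=max(cv2.findContours(mask.astype(np.uint8),cv2.RETR_EXTERNAL,cv2.CHAIN_APPROX_NONE)[0],key=cv2.contourArea); return c
for n,I,(x0,x1,y0,y1),(a0,a1,b0,b1) in(("top",T,(215,295,205,290),(236,262,228,254)),("side",S,(255,350,185,245),(298,323,200,220))):
    h=cv2.cvtColor(I,cv2.COLOR_BGR2HSV).astype(int)
    m=np.zeros(I.shape[:2],bool); m[y0:y1,x0:x1]=((h[...,1]>120)&(h[...,2]>100)&(h[...,0]<25))[y0:y1,x0:x1]
    c=contour(cv2.morphologyEx(m.astype(np.uint8),cv2.MORPH_CLOSE,np.ones((9,9)))); 
    P=plane(n,c.reshape(-1,2),0.010); r=cv2.minAreaRect((P[:,:2]*1000).astype(np.float32)); print(n,"board",r)
    m=np.zeros(I.shape[:2],bool); m[b0:b1,a0:a1]=(I.max(2)<75)[b0:b1,a0:a1]
    c=contour(m); P=plane(n,c.reshape(-1,2),0.016); print(n,"chip",cv2.minAreaRect((P[:,:2]*1000).astype(np.float32)))
P,_=cloud("top",DT,243,255,235,247); print("chip z",np.median(P,0))
# case
P1,_=cloud("top",DT,395,490,190,275); P2,_=cloud("side",DS,310,420,290,410)
for n,P in(("top",P1),("side",P2)):
    P=P[P[:,2]>.006]; 
    # face plane ransac with normal 30deg from vertical
    rng=np.random.default_rng(0);best=0
    for _ in range(3000):
        q=P[rng.choice(len(P),3,False)]; N=np.cross(q[1]-q[0],q[2]-q[0]); L=np.linalg.norm(N)
        if L<1e-5: continue
        N/=L; N*=np.sign(N[2])
        if abs(N[2]-.866)>.05: continue
        k=abs((P-q[0])@N)<.0015
        if k.sum()>best: best=k.sum();bk=k;
    Q=P[bk];c=Q.mean(0);N=np.linalg.svd(Q-c)[2][2];N*=np.sign(N[2])
    print(n,"face",best,c,N,np.degrees(np.arctan2(-N[1],-N[0])))
    h=(P-c)@N
    e1=np.cross(N,[0,0,1]);e1/=np.linalg.norm(e1);e2=np.cross(N,e1)
    F=np.c_[(Q-c)@e1,(Q-c)@e2]*1000; r=cv2.minAreaRect(F.astype(np.float32)); print(" rect",r, c+e1*r[0][0]/1e3+e2*r[0][1]/1e3)
    A=P[(h>.010)&(h<.075)]; A=A[np.linalg.norm((A-c)-((A-c)@N)[:,None]*N,axis=1)<.045]
    hh=(A-c)@N
    for a in range(10,70,10):
        k=(hh>a/1e3)&(hh<(a+10)/1e3)
        if k.sum():print("  ",a,k.sum(),A[k].mean(0).round(4),np.ptp((A[k]-c)@e1).round(4),np.ptp((A[k]-c)@e2).round(4))
    t=hh>.056;print("  top",t.sum(),hh.max(),A[t].mean(0))
    b=P[:,:2]; print("  allrect",cv2.minAreaRect((b*1000).astype(np.float32)))
E
python3 m1.py
```

```text
top board ((533.6434936523438, 219.59266662597656), (120.56842803955078, 150.1977996826172), 85.09574890136719)
top chip ((549.7509765625, 228.5679931640625), (43.050628662109375, 43.93263244628906), 86.13002014160156)
side board ((534.8046264648438, 220.64349365234375), (133.19761657714844, 153.73374938964844), 85.14266967773438)
side chip ((549.48388671875, 225.7080078125), (36.481834411621094, 34.36329650878906), 85.4989013671875)
chip z [0.54862135 0.22758433 0.01547061]
top face 1137 [ 0.54809862 -0.22190683  0.07906868] [-0.50060811  0.0444388   0.86453265] -5.072828719566734
 rect ((-1.8060302734375, 2.394062042236328), (95.3671646118164, 151.9639434814453), 89.9327392578125) [ 0.54587729 -0.22352277  0.07786548]
   10 25 [ 0.545  -0.2166  0.0942] 0.021 0.0177
   20 17 [ 0.5415 -0.2163  0.1043] 0.0158 0.0094
   30 27 [ 0.5357 -0.2159  0.1123] 0.0223 0.0164
   40 26 [ 0.5307 -0.2148  0.1216] 0.0223 0.0165
   50 75 [ 0.5204 -0.2175  0.1288] 0.0245 0.0231
   60 42 [ 0.5154 -0.2183  0.1307] 0.0205 0.018
  top 99 0.06277105497573411 [ 0.51733808 -0.21864944  0.1299758 ]
  allrect ((563.4402465820312, -139.56594848632812), (198.306396484375, 395.7166442871094), 0.9271151423454285)
side face 1935 [ 0.54936965 -0.2334767   0.08210324] [-0.50300171  0.0453015   0.86309736] -5.1463059673208384
 rect ((7.019294738769531, 4.0800018310546875), (93.52313232421875, 150.35459899902344), 89.64849090576172) [ 0.54649203 -0.22616983  0.08004269]
   10 75 [ 0.541  -0.2315  0.0942] 0.0174 0.0235
   20 66 [ 0.5358 -0.2313  0.1031] 0.0175 0.0241
   30 76 [ 0.531  -0.2315  0.1118] 0.0163 0.0227
   40 84 [ 0.5262 -0.2304  0.1207] 0.0173 0.0252
   50 121 [ 0.5196 -0.2264  0.1295] 0.0247 0.0248
   60 91 [ 0.5159 -0.2231  0.1328] 0.0255 0.0227
  top 159 0.06392941205332708 [ 0.51679109 -0.22312642  0.13199958]
  allrect ((553.1703491210938, -430.4243469238281), (788.6398315429688, 193.29588317871094), 81.63816833496094)
```

```bash
python3 -m creep '[[1,[0,0,-20],-0.12],[1,[0,0,-20],-0.12],[1,[0,0,-20],-0.074],[1,[-24,-32,-8],0],[1,[-24,-32,-8],0],[1,[-24,-32,-8],0],[1,[-24,-32,-8],0],[1,[-24,-32,-8],0]]'; python3 -m creep '[[1,[-24,-32,-8],0],[1,[-24,-32,-8],0],[1,[-24,-32,-8],0],[1,[-24,-32,-8],0],[1,[-24,-32,-8],0],[1,[-24,-32,-4],0],[1,[-24,-32,0],0],[1,[-24,-32,0],0]]'
```

```text
time: 0.77
ee_pos: [0.3695, 0.45, 0.3144]
orientation: [-180.0, -0.0, 175.1]
force: [1.3, -0.2, 0.6]
grip_width: 1.0
finger_force: 0.0
time: 1.43
ee_pos: [0.5388, 0.1781, 0.3586]
orientation: [180.0, 0.0, 175.0]
force: [-0.4, 0.9, -0.6]
grip_width: 1.003
finger_force: 0.0
```

```bash
python3 -m creep '[[1,[-29,-28,0],0],[1,[-29,-28,0],0],[1,[-29,-28,0],0],[1,[-29,-28,0],0],[1,[-29,-28,0],0],[1,[-29,-28,0],0],[1,[-29,-28,0],0],[1,[-29,-28,0],0]]'; python3 -m creep '[[1,[-40,0,0],0],[1,[-40,0,0],0],[1,[-40,0,0],0],[1,[-40,0,0],0],[1,[-40,0,0],0],[1,[-40,0,0],0]]';python3 -m creep '[[1,[-40,0,0],0],[1,[-40,0,0],0],[1,[-40,0,0],0],[1,[-40,0,0],0]]';python3 -c "
from h import *;s=robot.get_state();print(s['joint_positions'],s['ee_pos'],s['orientation'])"
```

```text
time: 2.1
ee_pos: [0.7508, -0.065, 0.3578]
orientation: [180.0, -0.0, 175.0]
force: [0.3, 1.6, 0.2]
grip_width: 0.999
finger_force: 0.0
time: 2.6
ee_pos: [0.9248, -0.0787, 0.3599]
orientation: [180.0, 0.0, 175.0]
force: [0.8, 0.7, 1.1]
grip_width: 0.999
finger_force: 0.0
time: 2.93
ee_pos: [0.9857, -0.0841, 0.3124]
orientation: [180.0, 4.1, 175.0]
force: [0.4, 0.2, 0.9]
grip_width: 1.003
finger_force: 0.0
[ -6.39129042  56.77779255   4.29104205   0.12990084 114.78927888
 -91.36123083] [ 0.98573909 -0.08412202  0.31244243] [179.98461167   4.14347762 175.02811334]
```

The tool tips outward when it over-reaches, which is the tilt needed, so I'll continue.

```bash
python3 -m creep '[[1,[-35,0,-20],0],[1,[-35,0,-20],0],[1,[-35,0,-20],0],[1,[-35,0,-20],0],[1,[-35,0,-20],0],[1,[-35,0,-20],0],[1,[-35,0,-20],0],[1,[-35,0,-20],0]]';python3 -c "
from h import *;s=robot.get_state();print(s['joint_positions'],s['ee_pos'],s['orientation'])"
```

```text
time: 3.6
ee_pos: [1.0078, -0.0864, 0.3961]
orientation: [180.0, 15.9, 175.0]
force: [0.0, 0.3, -1.0]
grip_width: 0.998
finger_force: 0.0
[ -6.47672979  52.43785082   4.19582317   0.45304106 107.49699082
 -91.30761635] [ 1.00775961 -0.08641393  0.39605692] [179.97845355  15.8745375  175.02431522]
```

```bash
python3 -m creep '[[1,[-35,0,-20],0],[1,[-35,0,-20],0],[1,[-35,0,-20],0],[1,[-35,0,-20],0],[1,[-35,0,-20],0],[1,[-35,0,-20],0],[1,[-35,0,-20],0]]'
```

```text
time: 4.18
ee_pos: [1.0077, -0.0867, 0.4894]
orientation: [180.0, 25.7, 175.0]
force: [0.8, 1.1, 0.7]
grip_width: 0.996
finger_force: 0.0
```

```bash
python3 -m creep '[[1,[-35,0,-20],0],[1,[-35,0,-20],0],[1,[-35,0,-20],0]]'; python3 -m creep '[[1,[0,0,0],0],[1,[0,0,0],0]]'
```

```text
time: 4.43
ee_pos: [1.001, -0.0862, 0.5352]
orientation: [180.0, 29.8, 175.0]
force: [0.5, -0.2, -0.3]
grip_width: 0.999
finger_force: 0.0
time: 4.6
ee_pos: [1.0007, -0.0862, 0.5352]
orientation: [180.0, 29.8, 175.0]
force: [0.2, 0.4, 0.6]
grip_width: 0.996
finger_force: 0.0
```

```bash
cat >> h.py <<'E'
M=np.array([.5461,-.2245,.0785]);A=np.array([-.498,.0446,.866]);A/=np.linalg.norm(A)
def totool(P):
    s=robot.get_state();R=Ro.from_euler("xyz",s["orientation"],degrees=True).as_matrix()
    return (R.T@(np.array(P)-s["ee_pos"])*1000).round(1)
E
python3 -c "
from h import *
print(totool(M+.115*A),totool(M+.033*A))"
```

```text
[ 609.9 -177.2   62.3] [ 609.6 -177.3  144.3]
```

```bash
python3 -m creep '[[1,[38,-11,3],0],[1,[38,-11,3],0],[1,[38,-11,3],0],[1,[38,-11,3],0],[1,[38,-11,3],0],[1,[38,-11,3],0],[1,[38,-11,3],0],[1,[38,-11,3],0]]';python3 -m creep '[[1,[38,-11,3],0],[1,[38,-11,3],0],[1,[38,-11,3],0],[1,[38,-11,3],0],[1,[38,-11,3],0],[1,[38,-11,3],0]]';python3 -c "
from h import *
print(totool(M+.115*A),totool(M+.033*A))"
```

```text
time: 5.27
ee_pos: [0.8346, -0.1323, 0.4242]
orientation: [180.0, 29.6, 175.1]
force: [-0.4, -0.9, 1.5]
grip_width: 0.998
finger_force: 0.0
time: 5.77
ee_pos: [0.64, -0.1819, 0.2957]
orientation: [180.0, 29.6, 175.1]
force: [1.3, -0.6, 0.1]
grip_width: 1.002
finger_force: 0.0
[186.3 -50.4  29.4] [185.7 -50.6 111.4]
```

```bash
python3 -m creep '[[1,[38,-10,6],0],[1,[38,-10,6],0],[1,[38,-10,6],0],[1,[36,-10,6],0],[1,[36,-10,6],0],[1,[0,0,0],0],[1,[0,0,0],0]]';python3 -c "
from h import *
print(totool(M+.115*A),totool(M+.033*A))
p,d=robot.snapshot('side'); q,e=robot.snapshot('top')
np.save('pics/s1.npy',d)
cv2.imwrite('pics/s1.png',np.hstack([cv2.resize(p[200:420,200:460],None,fx=1.5,fy=1.5),cv2.resize(q[160:300,370:510],(330,330))]))"
```

```text
time: 6.35
ee_pos: [0.49, -0.2194, 0.1783]
orientation: [179.9, 29.6, 174.9]
force: [0.6, 1.2, 1.3]
grip_width: 1.001
finger_force: 0.0
[ 1.1 -0.1 -0.4] [ 0.5 -0.2 81.6]
```

View pics/s1.png

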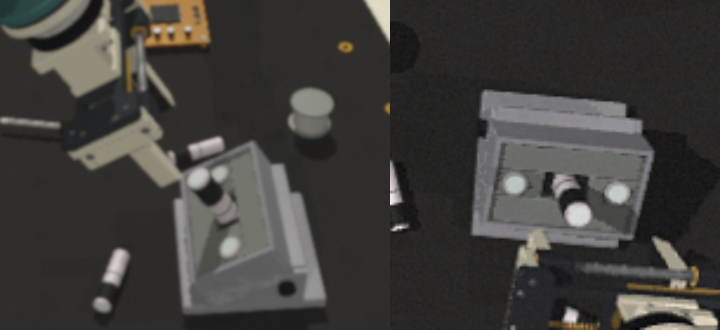

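The picture shows the tool coaxial with the barrel. In the top crop the fingers straddle it at about x=545 and x=665, with the eyepiece at x=578. I'll check the centring by projection.

```bash
python3 -c "
from h import *
s=robot.get_state();R=Ro.from_euler('xyz',s['orientation'],degrees=True).as_matrix();p=s['ee_pos']
P=[p+R@np.array([0,y,z])/1e3 for y,z in((46,22),(-46,22),(64,22),(-64,22),(0,22),(0,0))]+[M+.06*A]
a=proj('top',P);b=proj('side',P)
print(((a-[370,160])*330/140+[390,0]).round());print(((b-[200,200])*1.5).round())
"
```

```text
[[537. 223.]
 [640. 232.]
 [517. 222.]
 [660. 233.]
 [589. 228.]
 [595. 239.]
 [580. 214.]]
[[181. 125.]
 [188. 192.]
 [179. 114.]
 [190. 206.]
 [184. 157.]
 [173. 144.]
 [198. 178.]]
```

```bash
python3 -c "
from h import *
s=robot.get_state();R=Ro.from_euler('xyz',s['orientation'],degrees=True).as_matrix();p=s['ee_pos']
P=[p+R@np.array([0,y,z])/1e3 for y,z in((46,22),(-46,22),(64,22),(-64,22),(0,22))]+[M+.06*A,M]
out=[]
for n,(x,y,w,h) in (('top',(410,215,80,60)),('side',(290,250,80,90))):
    q,e=robot.snapshot(n); k=5
    I=cv2.resize(q[y:y+h,x:x+w],None,fx=k,fy=k,interpolation=cv2.INTER_CUBIC)
    for i,c in enumerate(proj(n,P)): cv2.circle(I,tuple(int(v) for v in ((c-[x,y]+.5)*k)),3,(0,0,255) if i<5 else (0,255,0),-1)
    out.append(np.vstack([I,np.zeros((450-I.shape[0],400,3),np.uint8)]))
cv2.imwrite('pics/z1.png',np.hstack(out))"
```

```text
(no output)
```

View pics/z1.png

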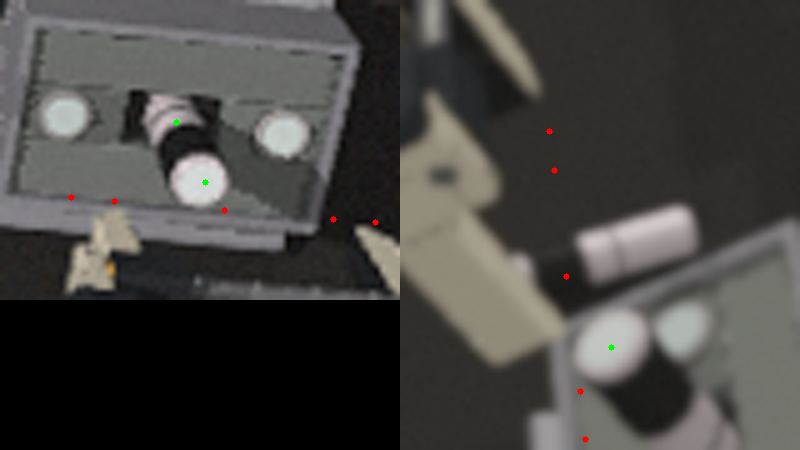

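Markers show the eyepiece predicted well, at (611,347) in the side crop and about 1.4 px off in the top one. The fingertips appear roughly 20 mm further back than predicted, so I'll check with depth in the tool frame.

```bash
python3 -c "
from h import *
s=robot.get_state();R=Ro.from_euler('xyz',s['orientation'],degrees=True).as_matrix();p=s['ee_pos']
for n,(x0,x1,y0,y1) in (('top',(400,500,215,300)),('side',(270,350,200,340))):
    I,D=robot.snapshot(n); v,u=np.mgrid[y0:y1,x0:x1];px=np.c_[u.ravel(),v.ravel()]
    P=bydepth(n,px,D); L=(P-p)@R*1000
    k=(abs(L[:,0])<30)&(abs(L[:,1])<80)&(L[:,2]>-60)&(L[:,2]<30)
    for sg in(1,-1):
        q=L[k&(sg*L[:,1]>30)]
        if len(q): 
            print(n,sg,len(q),'zmax',np.sort(q[:,2])[-5:].round(1)); t=q[q[:,2]>-15]; print('  x',t[:,0].min().round(),t[:,0].max().round(),'y',t[:,1].min().round(),t[:,1].max().round())
    # barrel in tool frame
    H=L[(abs(L[:,0])<20)&(abs(L[:,1])<20)&(L[:,2]>48)&(L[:,2]<105)]
    for z in range(48,105,8):
        q=H[(H[:,2]>z)&(H[:,2]<z+8)]
        if len(q):print('   b',z,len(q),'x',q[:,0].min().round(1),q[:,0].max().round(1),'y',q[:,1].min().round(1),q[:,1].max().round(1))
"
```

```text
top 1 59 zmax [-11.2 -11.1  -8.1  -8.   -7.1]
  x -10.0 3.0 y 48.0 60.0
top -1 150 zmax [-5.8 -5.6 -5.6 -4.  -3.1]
  x -9.0 9.0 y -56.0 -44.0
   b 48 40 x -4.7 13.8 y -7.5 13.1
   b 56 65 x -7.9 15.6 y -8.6 14.5
   b 64 27 x -7.8 13.6 y -7.4 15.8
   b 72 20 x -8.3 5.1 y -3.8 15.1
   b 80 23 x -8.3 9.7 y -8.0 14.6
   b 88 9 x -7.6 7.4 y -1.7 13.8
   b 96 25 x -7.5 6.0 y -8.3 13.7
side 1 293 zmax [-6.5 -6.4 -6.1 -5.7 -5.2]
  x -11.0 6.0 y 44.0 57.0
side -1 425 zmax [-9.5 -8.4 -7.5 -7.1 -6.5]
  x -10.0 6.0 y -61.0 -48.0
   b 48 137 x -8.5 14.9 y -12.5 11.5
   b 56 75 x -9.3 13.8 y -13.6 4.5
   b 64 63 x -9.9 15.6 y -14.2 2.8
   b 72 67 x -9.6 15.0 y -14.6 3.1
   b 80 57 x -9.8 15.2 y -15.2 4.0
   b 88 45 x -8.7 12.9 y -13.5 1.9
   b 96 8 x -2.1 12.4 y -11.7 -6.9
```

```bash
cat > tips.py <<'E'
from h import *
s=robot.get_state();R=Ro.from_euler('xyz',s['orientation'],degrees=True).as_matrix();p=s['ee_pos']
for n,(x0,x1,y0,y1) in (('top',(400,500,215,300)),('side',(270,350,200,340))):
    I,D=robot.snapshot(n); v,u=np.mgrid[y0:y1,x0:x1];px=np.c_[u.ravel(),v.ravel()]
    P=bydepth(n,px,D); L=(P-p)@R*1000
    k=(abs(L[:,0])<13)&(abs(L[:,1])<80)&(L[:,2]>-60)&(L[:,2]<30)
    for sg in(1,-1):
        q=L[k&(sg*L[:,1]>10)]
        if len(q): 
            t=q[q[:,2]>np.sort(q[:,2])[-1]-15];print(n,sg,len(q),'zmax',np.sort(q[:,2])[-5:].round(1),'x',t[:,0].min().round(),t[:,0].max().round(),'y',t[:,1].min().round(),t[:,1].max().round())
E
python3 -m creep '[[0.1,[0,0,0],0],[0.1,[0,0,0],0],[0.1,[0,0,0],0],[0.1,[0,0,0],0],[0.1,[0,0,0],0],[0.1,[0,0,0],0]]' 25; python3 tips.py
```

```text
time: 7.15
ee_pos: [0.4912, -0.2191, 0.1798]
orientation: [180.0, 29.7, 175.1]
force: [0.1, -0.1, -0.4]
grip_width: 0.618
finger_force: 0.0
top 1 84 zmax [-9.  -7.8 -7.6 -4.7 -4.3] x -10.0 6.0 y 30.0 46.0
top -1 136 zmax [-6.9 -5.2 -4.6 -3.6 -3.5] x -10.0 8.0 y -40.0 -28.0
side 1 214 zmax [-5.8 -5.7 -5.6 -5.4 -4.4] x -11.0 9.0 y 25.0 39.0
side -1 343 zmax [-9.6 -9.1 -8.1 -7.1 -6.8] x -11.0 8.0 y -43.0 -28.0
```

```bash
python3 -m creep '[[0.1,[4,0,0],0],[0.1,[0,0,20],0],[0.1,[0,0,20],0],[0.1,[0,0,15],0],[0.1,[0,0,10],0],[0.1,[0,0,0],0],[0.1,[0,0,0],0]]'; python3 - <<'E'
from h import *
print(totool(M+.033*A))
s=robot.get_state();R=Ro.from_euler('xyz',s['orientation'],degrees=True).as_matrix();p=s['ee_pos']
P=[p+R@np.array([0,y,22])/1e3 for y in(25,-25)]+[M+.06*A,M]
out=[]
for n,(x,y,w,h) in (('top',(410,215,80,60)),('side',(290,280,80,90))):
    q,e=robot.snapshot(n); k=5
    I=cv2.resize(q[y:y+h,x:x+w],None,fx=k,fy=k,interpolation=cv2.INTER_CUBIC)
    for i,c in enumerate(proj(n,P)): cv2.circle(I,tuple(int(v) for v in ((c-[x,y]+.5)*k)),3,(0,0,255) if i<2 else (0,255,0),-1)
    out.append(np.vstack([I,np.zeros((450-I.shape[0],400,3),np.uint8)]))
cv2.imwrite('pics/z2.png',np.hstack(out))
E
python3 tips.py
```

```text
time: 7.83
ee_pos: [0.5196, -0.2214, 0.1212]
orientation: [180.0, 29.6, 175.1]
force: [0.2, 1.2, 1.0]
grip_width: 0.549
finger_force: 0.0
[-1.8 -0.8 17.3]
top 1 105 zmax [21.5 23.3 23.6 24.2 30. ] x -10.0 2.0 y 10.0 15.0
top -1 120 zmax [-6.5 -6.4 -6.2 -5.8 -5.1] x -10.0 8.0 y -40.0 -24.0
side 1 141 zmax [-6.1 -6.1 -5.7 -5.4 -5.1] x -11.0 8.0 y 10.0 37.0
side -1 324 zmax [28.  28.5 28.5 28.9 29.8] x -11.0 5.0 y -13.0 -10.0
```

View pics/z2.png

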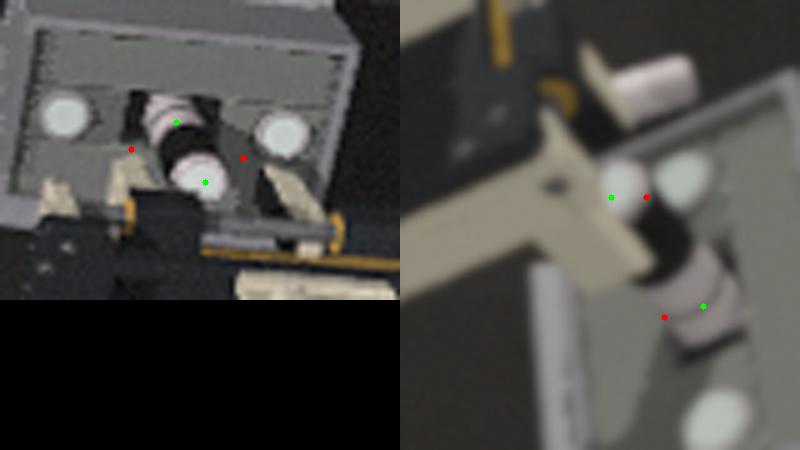

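The picture shows the fingers straddling the barrel, with tips about halfway down the sleeve and clear of the face at (640,260). I'll go 20 mm further, which is safe for either tip length, then grip.

```bash
python3 -m creep '[[0.1,[0,0.5,8],0],[0.1,[0,0,7],0],[0.1,[0,0,5],0],[-0.5,[0,0,0],0],[-0.5,[0,0,0],0],[-0.5,[0,0,0],0],[-0.5,[0,0,0],0],[-0.5,[0,0,0],0]]' 25;  python3 -m creep '[[-1,[0,0,0],0],[-1,[0,0,0],0],[-1,[0,0,0],0],[-1,[0,0,0],0],[-1,[0,0,0],0],[-1,[0,0,0],0]]' 25
```

```text
time: 8.7
ee_pos: [0.5298, -0.2219, 0.1042]
orientation: [180.0, 29.7, 175.1]
force: [0.1, 0.4, -0.8]
grip_width: 0.267
finger_force: 0.0
time: 9.2
ee_pos: [0.5298, -0.222, 0.1042]
orientation: [-180.0, 29.7, 175.1]
force: [-3.4, -0.2, 3.2]
grip_width: 0.254
finger_force: 25.0
```

```bash
python3 -m creep '[[-1,[0,0,0],0],[-1,[0,0,0],0],[-1,[0,0,-0.2],0.1],[-1,[0,0,-0.2],0.1],[-1,[0,0,-0.2],0.1],[-1,[0,0,-0.2],-0.1],[-1,[0,0,-0.2],-0.1],[-1,[0,0,-0.2],-0.1]]' 40;  python3 -m creep '[[-1,[0,0,-0.2],-0.12],[-1,[0,0,-0.2],-0.12],[-1,[0,0,-0.2],-0.06],[-1,[0,0,-0.2],0.12],[-1,[0,0,-0.3],0.12],[-1,[0,0,-0.3],0.12],[-1,[0,0,-0.3],0.12],[-1,[0,0,-0.3],0.12]]'; python3 -c "
from h import *
print(robot.get_state()['joint_positions'],totool(M))"
```

```text
time: 9.87
ee_pos: [0.5289, -0.2216, 0.1043]
orientation: [-179.9, 29.6, 175.4]
force: [1.9, -2.1, -2.8]
grip_width: 0.255
finger_force: 40.0
time: 10.53
ee_pos: [0.5277, -0.2214, 0.1056]
orientation: [170.2, 28.1, 155.1]
force: [1.7, -1.5, -4.4]
grip_width: 0.246
finger_force: 40.0
[ -32.37740959  -20.97733278  121.61903042   16.4504085    53.79630302
 -106.68512169] [-3.1 -0.6 32.8]
```

```bash
python3 -m creep '[[-1,[0,0,-0.3],-0.12],[-1,[0,0,-0.3],-0.12],[-1,[0,0,-0.3],-0.12],[-1,[0,0,-0.3],-0.12],[-1,[0,0,-0.3],-0.12],[-1,[0,0,-0.3],0.12],[-1,[0,0,-0.3],0.12],[-1,[0,0,-0.3],0.12]]';  python3 -m creep '[[-1,[0,0,-0.3],0.12],[-1,[0,0,-0.3],0.12],[-1,[0,0,-0.3],-0.12],[-1,[0,0,-0.3],-0.12],[-1,[0,0,-0.3],-0.12],[-1,[0,0,-0.3],-0.12],[-1,[0,0,-0.3],-0.12],[-1,[0,0,-0.3],0.12]]'; python3 - <<'E'
from h import *
print(robot.get_state()['torque'],totool(M))
out=[]
P=[M+.06*A,M]
for n,(x,y,w,h) in (('top',(395,190,90,80)),('side',(290,280,90,90))):
    q,e=robot.snapshot(n); np.save(f'pics/{n}3.npy',e); k=4.4
    I=cv2.resize(q[y:y+h,x:x+w],None,fx=k,fy=k,interpolation=cv2.INTER_CUBIC)
    for i,c in enumerate(proj(n,P)): cv2.circle(I,tuple(int(v) for v in ((c-[x,y]+.5)*k)),3,(0,255,0),-1)
    out.append(np.vstack([I,np.zeros((400-I.shape[0],396,3),np.uint8)]))
cv2.imwrite('pics/z3.png',np.hstack(out))
E
```

```text
time: 11.2
ee_pos: [0.5265, -0.2214, 0.1077]
orientation: [177.8, 29.5, 170.8]
force: [1.6, -1.1, -3.9]
grip_width: 0.249
finger_force: 40.0
time: 11.87
ee_pos: [0.5255, -0.2213, 0.1099]
orientation: [-173.4, 28.9, -171.5]
force: [0.2, -1.6, -4.5]
grip_width: 0.253
finger_force: 40.0
[-0.30785152  0.65543364 -0.10491762] [-2.3 -1.9 37.6]
```

View pics/z3.png

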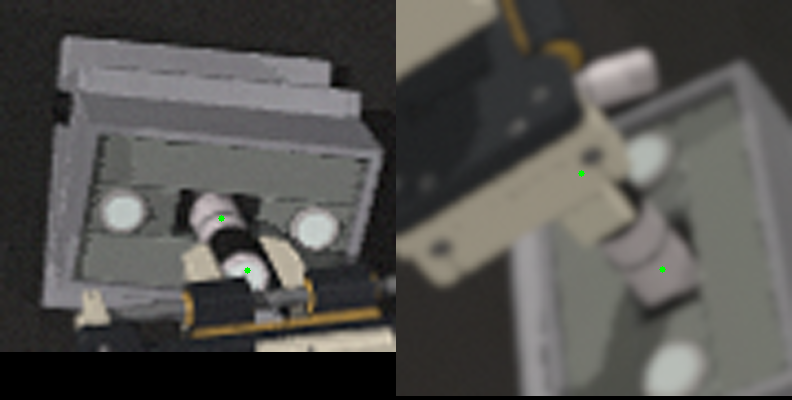

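The barrel is held by its sleeve and rising, and the case is in place with its lens rings unmoved. The pull is about 4 N.

```bash
A='x'; python3 -m creep '[[-1,[0,0,-0.4],0.12],[-1,[0,0,-0.4],0.12],[-1,[0,0,-0.4],0.12],[-1,[0,0,-0.4],0.12],[-1,[0,0,-0.4],-0.12],[-1,[0,0,-0.4],-0.12],[-1,[0,0,-0.4],-0.12],[-1,[0,0,-0.4],-0.12]]';  python3 -m creep '[[-1,[0,0,-0.4],-0.12],[-1,[0,0,-0.4],0.12],[-1,[0,0,-0.4],0.12],[-1,[0,0,-0.4],0.12],[-1,[0,0,-0.4],0.12],[-1,[0,0,-0.4],0.12],[-1,[0,0,-0.4],-0.12],[-1,[0,0,-0.4],-0.12]]';python3 -m creep '[[-1,[0,0,-0.4],-0.12],[-1,[0,0,-0.4],-0.12],[-1,[0,0,-0.4],-0.12],[-1,[0,0,-0.4],0.12],[-1,[0,0,-0.4],0.12],[-1,[0,0,-0.4],0.12],[-1,[0,0,-0.4],0.12],[-1,[0,0,-0.4],0.12]]'; python3 -c "
from h import *
print(robot.get_state()['joint_positions'],totool(M))"
```

```text
time: 12.63
ee_pos: [0.5241, -0.2212, 0.113]
orientation: [-174.0, 29.1, -172.7]
force: [3.7, -2.5, -4.4]
grip_width: 0.253
finger_force: 40.0
time: 13.3
ee_pos: [0.5224, -0.221, 0.1156]
orientation: [178.1, 29.6, 171.3]
force: [2.6, -1.1, -5.2]
grip_width: 0.252
finger_force: 40.0
time: 13.97
ee_pos: [0.5206, -0.2208, 0.1182]
orientation: [170.3, 28.1, 155.2]
force: [1.4, -1.1, -6.1]
grip_width: 0.253
finger_force: 40.0
[ -32.82057545  -22.57316874  121.55002841   16.34868915   55.51277952
 -106.67019028] [-3.1 -0.7 47.2]
```

```bash
python3 -m creep '[[-1,[0,0,-0.4],-0.12],[-1,[0,0,-0.4],-0.12],[-1,[0,0,-0.4],-0.12],[-1,[0,0,-0.4],-0.12],[-1,[0,0,-0.4],-0.12],[-1,[0,0,-0.4],0.12],[-1,[0,0,-0.4],0.12],[-1,[0,0,-0.4],0.12]]';  python3 -m creep '[[-1,[0,0,-0.4],0.12],[-1,[0,0,-0.4],0.12],[-1,[0,0,-0.4],-0.12],[-1,[0,0,-0.4],-0.12],[-1,[0,0,-0.4],-0.12],[-1,[0,0,-0.4],-0.12],[-1,[0,0,-0.4],-0.12],[-1,[0,0,-0.4],0.12]]';python3 -m creep '[[-1,[0,0,-0.4],0.12],[-1,[0,0,-0.4],0.12],[-1,[0,0,-0.4],0.12],[-1,[0,0,-0.4],0.12],[-1,[0,0,-0.4],-0.12],[-1,[0,0,-0.4],-0.12],[-1,[0,0,-0.4],-0.12],[-1,[0,0,-0.4],-0.12]]'; python3 - <<'E'
from h import *
print(totool(M))
out=[]
P=[M+.06*A,M]
for n,(x,y,w,h) in (('top',(395,190,90,80)),('side',(290,280,90,90))):
    q,e=robot.snapshot(n); np.save(f'pics/{n}4.npy',e); k=4.4
    I=cv2.resize(q[y:y+h,x:x+w],None,fx=k,fy=k,interpolation=cv2.INTER_CUBIC)
    for i,c in enumerate(proj(n,P)): cv2.circle(I,tuple(int(v) for v in ((c-[x,y]+.5)*k)),3,(0,255,0),-1)
    out.append(np.vstack([I,np.zeros((400-I.shape[0],396,3),np.uint8)]))
cv2.imwrite('pics/z4.png',np.hstack(out))
E
```

```text
time: 14.63
ee_pos: [0.5191, -0.2207, 0.121]
orientation: [177.8, 29.5, 170.8]
force: [1.8, -1.5, -5.5]
grip_width: 0.253
finger_force: 40.0
time: 15.3
ee_pos: [0.5177, -0.2207, 0.124]
orientation: [-173.4, 28.9, -171.4]
force: [0.4, -1.3, -5.1]
grip_width: 0.253
finger_force: 40.0
time: 15.97
ee_pos: [0.5161, -0.2205, 0.1268]
orientation: [-174.0, 29.1, -172.7]
force: [2.9, -2.3, -5.1]
grip_width: 0.248
finger_force: 40.0
[-2.1 -1.9 56.9]
```

View pics/z4.png

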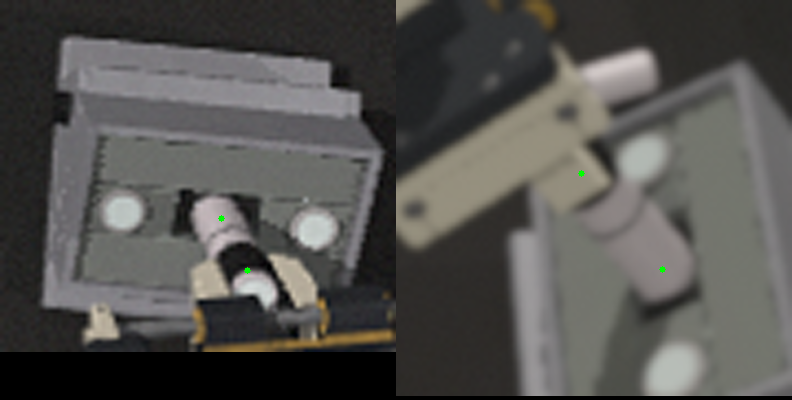

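The barrel has come up by about 25 mm and the case has not moved; its lens rings are at the same pixels. I'll keep going until it is free.

```bash
python3 -m creep '[[-1,[0,0,-0.4],-0.12],[-1,[0,0,-0.4],0.12],[-1,[0,0,-0.4],0.12],[-1,[0,0,-0.4],0.12],[-1,[0,0,-0.4],0.12],[-1,[0,0,-0.4],0.12],[-1,[0,0,-0.4],-0.12],[-1,[0,0,-0.4],-0.12]]';python3 -m creep '[[-1,[0,0,-0.4],-0.12],[-1,[0,0,-0.4],-0.12],[-1,[0,0,-0.4],-0.12],[-1,[0,0,-0.4],0.12],[-1,[0,0,-0.4],0.12],[-1,[0,0,-0.4],0.12],[-1,[0,0,-0.4],0.12],[-1,[0,0,-0.4],0.12]]'; python3 -m creep '[[-1,[0,0,-0.5],-0.12],[-1,[0,0,-0.5],-0.12],[-1,[0,0,-0.5],-0.06],[-1,[0,0,-0.5],0.0],[-1,[0,0,-0.5],0.0],[-1,[0,0,-0.5],0],[-1,[0,0,0],0],[-1,[0,0,0],0]]'; python3 -c "
from h import *
print(robot.get_state()['joint_positions'],totool(M))"
```

```text
time: 16.73
ee_pos: [0.5147, -0.2204, 0.1303]
orientation: [177.9, 29.6, 171.0]
force: [0.1, -0.8, -1.5]
grip_width: 0.25
finger_force: 40.0
time: 17.4
ee_pos: [0.5131, -0.2202, 0.1331]
orientation: [170.1, 28.1, 154.8]
force: [0.3, 0.1, -1.3]
grip_width: 0.245
finger_force: 40.0
time: 18.07
ee_pos: [0.5117, -0.2203, 0.1358]
orientation: [179.9, 29.7, 175.0]
force: [-0.2, -0.6, -0.8]
grip_width: 0.253
finger_force: 40.0
[ -33.43250831  -24.62572906  121.33106737   16.24913498   57.76198021
 -124.00473494] [-1.7 -1.3 66.9]
```

Free: only the weight remains on the wrist. Next I withdraw it, go to azimuth -5°, and tip the tool back at the inner reach limit.

```bash
python3 -m creep '[[-1,[0,0,-5],0],[-1,[0,0,-10],0],[-1,[0,0,-15],0],[-1,[0,0,-20],0],[-1,[0,0,-25],0],[-1,[0,0,-25],0],[-1,[0,0,-25],0],[-1,[0,0,-15],0]]'; python3 -c "
from h import *
s=robot.get_state();print(s['joint_positions'],s['ee_pos'],totool([.42,-.037,.38]))"
```

```text
time: 18.73
ee_pos: [0.4415, -0.2143, 0.2611]
orientation: [-179.9, 29.8, 175.1]
force: [0.4, 0.1, -0.9]
grip_width: 0.25
finger_force: 40.0
[ -38.8850438   -36.56044194  117.22873705   16.69040976   74.49971523
 -124.89601101] [ 0.44153874 -0.21429869  0.26108333] [ -27.4  174.6 -121.6]
```

```bash
python3 -m creep '[[-1,[-4,25,-17],0],[-1,[-4,25,-17],0],[-1,[-4,25,-17],0],[-1,[-4,25,-17],0],[-1,[-4,25,-17],0],[-1,[-4,25,-17],0],[-1,[-4,25,-17],0]]'; python3 -m creep '[[-1,[25,0,15],0],[-1,[25,0,15],0],[-1,[25,0,15],0],[-1,[25,0,15],0],[-1,[25,0,15],0]]'; python3 -c "
from h import *
s=robot.get_state();print(s['joint_positions'],s['ee_pos'])"
```

```text
time: 19.32
ee_pos: [0.4218, -0.0362, 0.3766]
orientation: [180.0, 29.8, 175.0]
force: [1.2, -0.1, -0.1]
grip_width: 0.247
finger_force: 40.0
time: 19.73
ee_pos: [0.4169, -0.0368, 0.2619]
orientation: [180.0, 26.6, 175.1]
force: [0.3, 0.9, -0.8]
grip_width: 0.253
finger_force: 40.0
[-10.33483737 -47.57690425 121.98680785   2.49793712  79.08890391
 -95.29521003] [ 0.41693809 -0.0367719   0.26185665]
```

```bash
python3 -m creep '[[-1,[35,0,-20],0],[-1,[35,0,-20],0],[-1,[35,0,-20],0],[-1,[35,0,-20],0],[-1,[35,0,-20],0],[-1,[35,0,-20],0]]'; python3 -c "
from h import *
s=robot.get_state();print(s['joint_positions'],s['ee_pos'])"
```

```text
time: 20.23
ee_pos: [0.3573, -0.0332, 0.3295]
orientation: [179.9, 18.2, 175.0]
force: [0.9, 0.9, -0.8]
grip_width: 0.248
finger_force: 40.0
[-11.11006208 -47.5791188  114.04085985   2.02744951  95.44627272
 -95.65353691] [ 0.3572985  -0.03317102  0.32947692]
```

Works. I'll continue with a push that is more level.

```bash
python3 -m creep '[[-1,[35,0,-10],0],[-1,[35,0,-10],0],[-1,[35,0,-10],0],[-1,[35,0,-10],0],[-1,[35,0,-10],0],[-1,[35,0,-10],0]]'; python3 -c "
from h import *
s=robot.get_state();print(s['joint_positions'],s['ee_pos'])"
```

```text
time: 20.73
ee_pos: [0.2944, -0.0309, 0.3876]
orientation: [179.8, 10.7, 175.1]
force: [-0.3, -0.3, -1.5]
grip_width: 0.251
finger_force: 40.0
[-12.66428777 -47.57800382 107.41797757   1.76181857 109.58860049
 -97.01155116] [ 0.29444979 -0.03092455  0.38764174]
```

```bash
python3 -m creep '[[-1,[36,0,15],0],[-1,[36,0,15],0],[-1,[36,0,15],0],[-1,[36,0,15],0]]'; python3 -c "
from h import *
s=robot.get_state();print(s['joint_positions'],s['ee_pos'])"
```

```text
time: 21.07
ee_pos: [0.2776, -0.034, 0.348]
orientation: [179.6, 5.0, 175.1]
force: [0.2, 0.2, -0.6]
grip_width: 0.249
finger_force: 40.0
[-13.54006503 -47.56723203 110.89986492   1.28781368 111.74827457
 -98.1673506 ] [ 0.27756995 -0.03403051  0.34796334]
```

```bash
python3 -m creep '[[-1,[36,0,15],0],[-1,[36,0,15],0],[-1,[36,0,15],0],[-1,[0,0,0],0]]'; python3 -c "
from h import *
s=robot.get_state();print(s['joint_positions'],s['ee_pos'],s['orientation'])"
```

```text
time: 21.4
ee_pos: [0.2616, -0.0385, 0.325]
orientation: [179.3, 0.8, 175.2]
force: [0.5, -0.4, -1.0]
grip_width: 0.252
finger_force: 40.0
[-14.89064625 -47.5107151  112.9807291    0.92069908 113.85475954
 -99.67508216] [ 0.26161159 -0.03851445  0.32497908] [179.28819296   0.80907852 175.15672729]
```

```bash
python3 -m creep '[[-1,[20,0,8],0],[-1,[-26,29,2],0],[-1,[-26,29,5],0],[-1,[-26,29,5],0],[-1,[-26,29,5],0],[-1,[-26,29,5],0],[-1,[-26,29,5],0],[-1,[-26,29,5],0]]'; python3 -m creep '[[-1,[-26,29,15],0],[-1,[-26,29,15],0],[-1,[-26,15,15],0],[-1,[0,0,15],0],[-1,[0,0,0],0],[-1,[0,0,0],0]]'; python3 - <<'E'
from h import *
s=robot.get_state();print(s['joint_positions'],s['ee_pos'],s['orientation'],totool([.549,.2275,.15]))
out=[]
P=[[.549,.2275,.016],s['ee_pos'],s['ee_pos']-[0,0,.062]]
for n,(x,y,w,h) in (('top',(195,190,110,110)),('side',(240,100,110,140))):
    q,e=robot.snapshot(n); np.save(f'pics/{n}5.npy',e); k=3.6
    I=cv2.resize(q[y:y+h,x:x+w],None,fx=k,fy=k,interpolation=cv2.INTER_CUBIC)
    for i,c in enumerate(proj(n,P)): cv2.circle(I,tuple(int(v) for v in ((c-[x,y]+.5)*k)),3,(0,255,0),-1)
    out.append(np.vstack([I,np.zeros((504-I.shape[0],396,3),np.uint8)]))
cv2.imwrite('pics/z5.png',np.hstack(out))
E
```

```text
time: 22.07
ee_pos: [0.457, 0.1482, 0.2948]
orientation: [179.3, 0.3, 175.2]
force: [-0.7, -1.0, 0.1]
grip_width: 0.25
finger_force: 40.0
time: 22.57
ee_pos: [0.5394, 0.2129, 0.236]
orientation: [179.3, 0.2, 175.2]
force: [-0.3, -0.1, 0.1]
grip_width: 0.25
finger_force: 40.0
[ 18.71015619  -5.81294813  93.13689314   0.57682857  92.23475574
 -66.45724723] [0.53944665 0.21287899 0.23595371] [1.79295437e+02 1.74517111e-01 1.75191043e+02] [-8.  14.3 86.2]
```

View pics/z5.png

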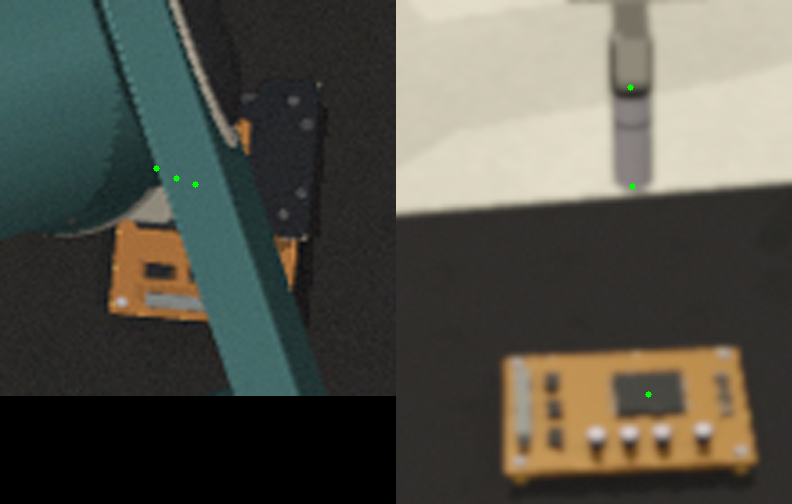

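The side view shows the barrel upright, with its foot at the predicted (632,186), 62 mm below the TCP. The chip is at (648,393), on its marker. The arm hides the top view. I'll lower it.

```bash
python3 -m creep '[[-1,[-8,14.3,10],0],[-1,[0,0,30],0],[-1,[0,0,35],0],[-1,[0,0,30],0],[-1,[0,0,20],0],[-1,[0,0,10],0],[-1,[0,0,5],0],[-1,[0,0,0],0]]'; python3 - <<'E'
from h import *
s=robot.get_state();print(s['ee_pos'],totool([.549,.2275,.078]))
p=s['ee_pos']
q,e=robot.snapshot('side')
x,y,w,h=270,150,80,80;k=6
I=cv2.resize(q[y:y+h,x:x+w],None,fx=k,fy=k,interpolation=cv2.INTER_CUBIC)
for c in proj('side',[[.549,.2275,.016],p-[0,0,.062]]): cv2.circle(I,tuple(int(v) for v in ((c-[x,y]+.5)*k)),3,(0,255,0),-1)
cv2.imwrite('pics/z6.png',I)
E
```

```text
time: 23.33
ee_pos: [0.55, 0.2284, 0.0976]
orientation: [179.2, 0.3, 175.2]
force: [1.0, 0.3, -1.5]
grip_width: 0.249
finger_force: 40.0
[0.55004976 0.22839584 0.09757961] [ 1.1 -1.2 19.6]
```

View pics/z6.png

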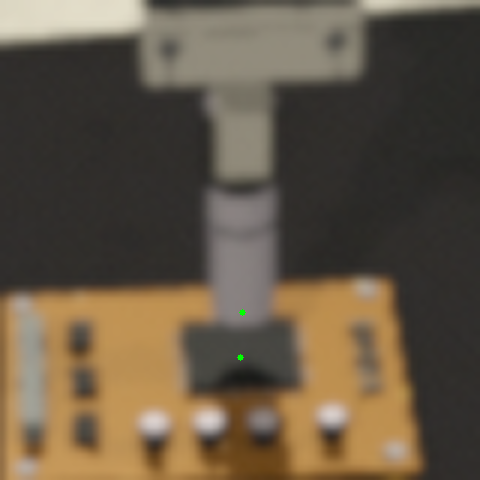

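The picture shows the foot at (243,313), hanging above the chip centre at (240,357), with about 19 mm still to go. I'll lower it gently until it touches.

```bash
python3 -m creep '[[-1,[1,-1,5],0],[-1,[0,0,5],0],[-1,[0,0,4],0],[-1,[0,0,2],0],[-1,[0,0,0],0]]'; python3 -m creep '[[-1,[0,0,0.7],0],[-1,[0,0,0.7],0],[-1,[0,0,0],0]]'; python3 -m creep '[[-1,[0,0,0.7],0],[-1,[0,0,0.7],0],[-1,[0,0,0],0]]'
```

```text
time: 23.8
ee_pos: [0.5487, 0.2278, 0.0801]
orientation: [179.3, 0.2, 175.2]
force: [-0.9, 0.7, -0.3]
grip_width: 0.25
finger_force: 40.0
time: 24.05
ee_pos: [0.549, 0.2279, 0.0793]
orientation: [179.2, 0.3, 175.2]
force: [-0.2, -0.1, -0.9]
grip_width: 0.252
finger_force: 40.0
time: 24.3
ee_pos: [0.5494, 0.228, 0.0787]
orientation: [179.2, 0.3, 175.2]
force: [-0.4, -0.7, 5.2]
grip_width: 0.248
finger_force: 40.0
```

Contact: 5 N upward. I'll ease the grip, then open.

```bash
python3 -m creep '[[-1,[0,0,-0.3],0],[-1,[0,0,0],0],[-1,[0,0,0],0]]' 3; python3 -m creep '[[-0.3,[0,0,0],0],[-0.3,[0,0,0],0],[-0.3,[0,0,0],0],[0.2,[0,0,0],0],[0.2,[0,0,0],0],[0.2,[0,0,0],0],[0.2,[0,0,0],0]]';  python3 -m creep '[[0.2,[0,0,-5],0],[0.2,[0,0,-10],0],[0.2,[0,0,-20],0],[0.2,[0,0,-25],0],[0.2,[0,0,-25],0],[0.2,[0,0,-25],0],[0.2,[0,0,-25],0],[0.2,[0,0,-25],0]]'
```

```text
time: 24.55
ee_pos: [0.5492, 0.228, 0.0786]
orientation: [179.2, 0.3, 175.2]
force: [0.7, 0.2, 4.9]
grip_width: 0.256
finger_force: 3.0
time: 25.13
ee_pos: [0.5489, 0.2279, 0.078]
orientation: [179.3, 0.3, 175.2]
force: [-0.2, -0.6, 0.3]
grip_width: 0.575
finger_force: 0.0
time: 25.8
ee_pos: [0.5478, 0.2258, 0.2406]
orientation: [179.2, 0.3, 175.2]
force: [0.2, -0.8, 0.2]
grip_width: 0.599
finger_force: 0.0
```

Back the arm away toward the robot so that the top camera sees the chip.

```bash
python3 -m creep '[[0.2,[30,0,-20],0],[0.2,[15,35,0],0],[0.2,[15,35,0],0],[0.2,[15,35,0],0],[0.2,[15,35,0],0],[0.2,[15,35,0],0],[0.2,[15,35,0],0],[0.2,[0,0,0],0]]'; python3 - <<'E'
from h import *
out=[]
P=[[.549,.2275,.016],[.549,.2275,.108]]
for n,(x,y,w,h) in (('top',(205,190,100,110)),('side',(260,140,100,110))):
    q,e=robot.snapshot(n); cv2.imwrite(f'pics/{n}7.png',q); np.save(f'pics/{n}7.npy',e);k=3.9
    I=cv2.resize(q[y:y+h,x:x+w],None,fx=k,fy=k,interpolation=cv2.INTER_CUBIC)
    for c in proj(n,P): cv2.circle(I,tuple(int(v) for v in ((c-[x,y]+.5)*k)),2,(0,255,0),-1)
    out.append(I)
cv2.imwrite('pics/z7.png',np.hstack(out))
a=cv2.imread('pics/top0.png')[190:280,395:490].astype(int);b=cv2.imread('pics/top7.png')[190:280,395:490].astype(int)
print('case diff',(abs(a-b).max(2)>40).sum())
for n,(x0,x1,y0,y1) in(("top",(225,275,200,260)),("side",(280,340,150,225))):
    v,u=np.mgrid[y0:y1,x0:x1];L=bydepth(n,np.c_[u.ravel(),v.ravel()],np.load(f'pics/{n}7.npy'))
    k=(L[:,2]>.035)&(L[:,2]<.125)&(abs(L[:,0]-.549)<.04)&(abs(L[:,1]-.2275)<.04);L=L[k]
    for z in(.035,.06,.085,.104):
        q=L[(L[:,2]>z)&(L[:,2]<z+.02)]
        if len(q):print(n,z,len(q),q.min(0).round(4),q.max(0).round(4))
E
```

```text
time: 26.47
ee_pos: [0.4434, 0.4495, 0.2608]
orientation: [179.2, 0.2, 175.4]
force: [-0.2, -0.4, -0.2]
grip_width: 0.6
finger_force: 0.0
case diff 278
top 0.035 12 [0.5383 0.2179 0.037 ] [0.5547 0.2257 0.0537]
top 0.06 11 [0.5365 0.2173 0.0641] [0.5568 0.2306 0.0791]
top 0.085 33 [0.5369 0.2171 0.0857] [0.5612 0.2405 0.1048]
top 0.104 95 [0.5387 0.219  0.1043] [0.5608 0.2409 0.1131]
side 0.035 75 [0.5382 0.2121 0.0354] [0.5617 0.2288 0.0549]
side 0.06 86 [0.5375 0.2126 0.0601] [0.562  0.2289 0.08  ]
side 0.085 92 [0.5369 0.213  0.0851] [0.5617 0.23   0.1046]
side 0.104 80 [0.5379 0.2114 0.1041] [0.562  0.2398 0.1145]
```

View pics/z7.png

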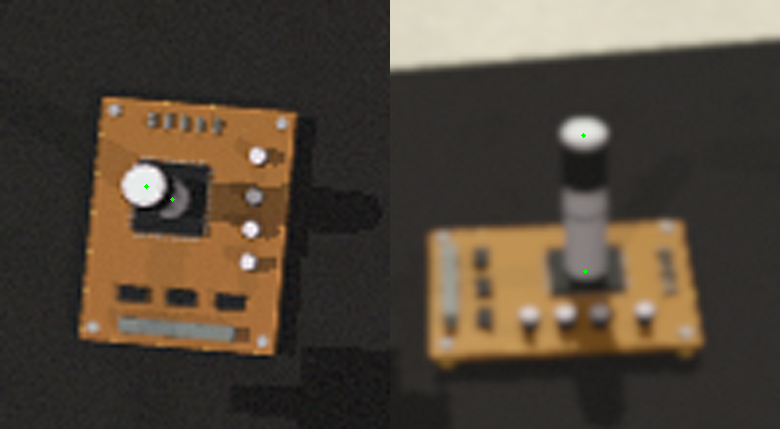

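The barrel stands upright in the middle of the chip. Its eyepiece is at (145,186) in the top crop, on the marker, and nothing else has moved.

```bash
python3 -c "
from station import robot;print(robot.job_done())"
```

```text
the job is handed in; nothing more can be done
None
```

The microscope now stands upright, foot down, in the middle of the large chip (within about 1–2 mm by the cameras), released and handed in at about 26.5 s; the case showed no visible movement in the pictures during the pull, which stayed around 4–7 N.

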